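# Ratchet the grinding head round to bring its worn segment to the pointer

## Robot

A 6-joint arm with a two-finger parallel gripper is mounted at the origin on the work surface. World frame = base frame: x ahead of the robot, y to its left, z up, the work surface at z = 0. Lengths are in m, angles in degrees, forces in N, time in s.
With the tool pointing down it reaches from about 0.275 to 0.975 m from the base axis. Payload 8.4 kg.
Tool frame: the origin (TCP) lies on the centre line of the jaws, within the pads' length; the fingertips stand ctrl.finger_overhang ahead of it and the grasp point (between the pads) lies 11 mm behind it (ctrl.finger_overhang is the distance from the TCP to the fingertips, in m); z points along the fingers, y is the line along which they close (so a half turn about z gives the same grasp; the last joint's range is limited). The gripper opens to 92 mm and grips with 3 to 60 N. Pads are 20 mm wide; open, the fingers measure 128 mm over their backs; the gripper's body (75 mm by 189 mm) begins 69 mm behind the grasp point.
Start: joints at [-77.315, 20.225, 93.587, -0, 66.188, -0.138], TCP at [0.139, -0.609, 0.223] pointing down, gripper open.
Joint ranges: [-150.9, 150.9], [-52.94, 120.26], [3.33, 152.33], [-74.26, 254.26], [0, 154.13], [-172.89, 172.89]. Speed limits (degrees/s): [127.2, 127.2, 159.86, 180, 180, 180].

## Interface

Orientations are given as [roll, pitch, yaw] about the fixed x, y, z axes, in that order (R = Rz(yaw) Ry(pitch) Rx(roll)).
In Python, from bench import ctrl gives the robot as it stands.
- The arm moves only by the shell command python3 -m inch 'ROWS' [FORCE]. ROWS is JSON, a list of rows, each an object of numbers: "dx", "dy", "dz": the shift along the tool's x, y, z in cm; "wx", "wy", "wz": the turn, a rotation vector about the tool's x, y, z in rad; "grip": the closure in counts, from 0 (fully open) to 255 (shut). A call has 1 to 12 rows; each row shifts and turns the commanded pose from where the row before left it, along the tool's axes as they then stand; what a row does not reach is not made up. A row lasts 1/10 s, in which the tool goes at most 50 mm and 8.59 degrees, less where a joint would pass 70% of its speed; a pose out of reach is approached as far as the arm can. A call is refused whole if a number of a shift passes 5 or a number of a turn 0.15, either way. A call with a gripper value outside its range is refused whole. The fingers move at their own pace and stop on an object; FORCE is the grip in N (left out, the last holds). Time passes only in rows, so rows that do not move let the fingers close. It gives the time, the measured TCP pose, the force, the opening and the grip force at its end, in the units of the state.
- ctrl.sense(): the state, without advancing time (a new reading comes with each control period).
- ctrl.snapshot(name): name is "side" or "top" or "wrist"; returns a dict with "frame" (384x512x3 uint8, red, green, blue), "vertical_fov" (degrees; the focal length in pixels is half the picture's height over the tangent of half this angle, whatever the lens; pixels are square), "cx", "cy" (the principal point, pixels), "R" (3x3) and "t" (3): a world point X has camera coordinates R X + t; the wrist camera has in their place "T_tool_cam" (4x4, takes a point from camera to tool coordinates, whose origin is the TCP and whose axes are the flange's). Camera axes: x right, y down, z forward; pixel columns grow to the right and rows downward; lengths in m; the calibration is good to about 2 mm. A picture is of the moment at which its call begins: read the wrist's pose just before it. There is no depth.
- ctrl.hand_in(): hands the job in; it is judged then, once.
The state is a dict: "clock": time; "joints": joint angles; "joint_velocities": joint speeds; "joint_efforts": joint torques, N m; "tcp_pos": TCP position; "eef_rot": TCP orientation; "wrist_force": force on the tool from outside, world axes, zero at the start; "wrist_torque": the same for the moment, N m; "finger_gap": finger opening in m; "finger_force": force on a finger pad.
Only numpy, scipy, OpenCV 4.12 (cv2) and the standard library are available. Lean on these libraries where they do the work, as an engineer would, in place of code of your own. Each camera call takes 0.05 s, during which the arm holds its last target. There are 200 camera calls.

## Task

The grinding head on the green indexing stand is turned with its ratchet lever, which drives the head in one direction only and slips back freely in the other; nobody remembers which way it is set. Work the lever to and fro by its black handle until the middle of the red (worn) segment stands at the yellow pointer, then let go of it. Turn the head only through the lever, never touch the head or its segments, and leave everything else on the bench where it is.

Things in the scene. Friction and masses are not known exactly. Their poses are not given: they have to be found in the camera images.
- stand: Green indexing stand fixed to the bench: base plate 250 x 250 x 12 mm. Origin: underside centre, on the vertical axis about which head and lever both turn. The lever's middle position points along its +y. The yellow pointer stands at its -y side: a post 24 mm wide, 118 to 130 mm from the axis and 86 mm high, with a nose reaching in to 96 mm from the axis at 72 mm height.
- head: Grinding head: steel disc 220 mm across, top at 42 mm, with six segments on it (40 mm radially, 34 mm wide, 16 mm high, centred 88 mm from the axis, 60 degrees apart), five grey and one red. Origin: on the axis at bench level; x points through the middle of the red segment. It turns endlessly, with friction of about 0.35 N m, and stays where it is left.
- red (a point): Outer end of the red segment's top, at the middle of its width, 108 mm from the axis, 58 mm above the bench; turns with the head.
- pointer (a point): The fixed place under the yellow pointer's nose where the red segment's outer end should come: 108 mm from the axis, 58 mm above the bench.
- lever (a joint): Ratchet lever angle, rad: 0 = along the stand's +y, growing anticlockwise seen from above; stops at -0.75 and +0.75; stays where left. One way (hidden, differs each time) it carries the head along, after up to 0.45 rad of lost motion until the ratchet catches; the other way it slips and the head stays. Takes 1 to 5 N at the handle; jerked fast (over 1.5 rad/s), the head may coast on.
- bell (a point): Centre of the top of the lever's blue round bell (124 mm across, 47 to 108 mm above the bench; it hides the ratchet), on the axis. From the bell a flat dark steel arm, 22 mm wide, its top at 91 mm, runs out to the handle.
- grip (a point): Centre of the lever's handle, half-way up: a black upright sleeve 24 to 27 mm across, 66 mm high (96 to 162 mm above the bench), free to spin on its pin, 150 mm from the turning axis; this point is 133 mm above the bench.
- pads: Stack of round red, blue and grey polishing pads, 100 mm across, 98 mm high; bystander. Origin: underside centre.
- brushwheel: Round brush wheel lying flat, 117 mm across, 22 mm high; bystander. Origin: underside centre.
- brick1: Terracotta abrasive block, 100 x 50 x 44 mm; bystander. Origin: underside centre.
- brick2: Terracotta abrasive block like the other; bystander. Origin: underside centre.
- coretube: Upright copper-coloured core tube, 64 mm across, 110 mm high; bystander. Origin: underside centre.
- spare: Spare grey segment lying on the bench, 40 x 34 x 16 mm; bystander. Origin: underside centre.
- spanner: Steel spanner lying on the bench; bystander.

How it is judged:
By the outcome, as a careful person would: the job done as asked, in the order asked, and still so for the second after the job is handed in, with the robot touching nothing.
It also fails if it takes over 61 s, if anything falls off the work surface, if the arm or the gripper's body presses on something with over 40 N, if the wrist force passes 120 N, or if a joint passes its speed limit or range.

## Working session

There is one attempt and no reset: what is moved stays moved. The work goes in short steps, Python scripts to look and compute and a shell command to move; the robot and the scene stay as the last step left them, time stands still between calls to the robot, and variables do not carry over. Pictures are saved under pics/ and viewed, at most 10 in all, crops included, and the job is handed in when it is done.

```bash
ls; mkdir -p pics
python3 - <<'E'
from bench import ctrl
import cv2,numpy as np
print(ctrl.sense(), ctrl.finger_overhang)
for n in("top","side"):
    s=ctrl.snapshot(n); cv2.imwrite(f"pics/{n}0.png",s["frame"][:,:,::-1]); np.save(f"pics/{n}0.npy",s,allow_pickle=True)
    print(n,{k:v for k,v in s.items() if k!="frame"})
a=cv2.imread("pics/top0.png");b=cv2.imread("pics/side0.png")
E
```

```text
pics
{'clock': 0.0, 'joints': array([-7.73153287e+01,  2.02589693e+01,  9.36269267e+01,  1.79884198e-03,
        6.61886065e+01, -1.39516892e-01]), 'joint_velocities': array([ 0.06927168, -0.11019842, -0.08045187, -0.04307415,  0.07389536,
        0.11051534]), 'joint_efforts': array([-1.41747740e-03, -5.93850303e+01, -3.34217978e+01,  6.95527880e-02,
        2.33988423e-02, -1.12044572e-04]), 'tcp_pos': array([ 0.13861145, -0.60895863,  0.22191808]), 'eef_rot': array([-1.79925502e+02, -1.82618845e-03,  1.28234597e+01]), 'wrist_force': array([ 0.03172284, -0.0162716 , -0.11812407]), 'wrist_torque': array([6.01347305e-06, 4.69028029e-02, 3.83379829e-02]), 'finger_force': 0.0, 'finger_gap': 0.09183770571767834} 0.008
top {'vertical_fov': 54.89547308251687, 'cx': 252.19878770280042, 'cy': 194.79197676448905, 'R': array([[ 0.01071719, -0.99992396,  0.00610012],
       [-0.99558546, -0.01123917, -0.0931841 ],
       [ 0.09324558, -0.00507452, -0.99563021]]), 't': array([-0.09859226,  0.54850003,  1.22674233])}
side {'vertical_fov': 46.7898910578863, 'cx': 255.71757174807877, 'cy': 193.8063270936552, 'R': array([[ 0.81587204,  0.57814178,  0.01024198],
       [ 0.34473454, -0.47211532, -0.81133545],
       [-0.46423153,  0.66547668, -0.58449113]]), 't': array([-0.3977597, -0.1349059,  1.8465219])}
```

View pics/top0.png

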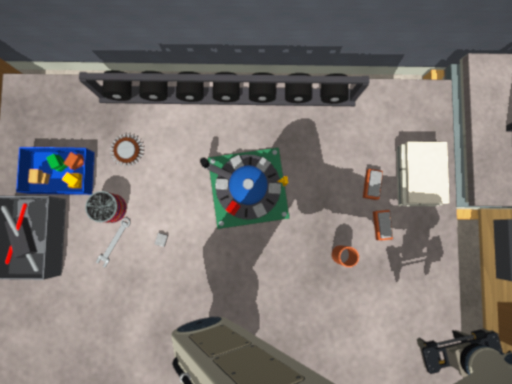

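View pics/side0.png

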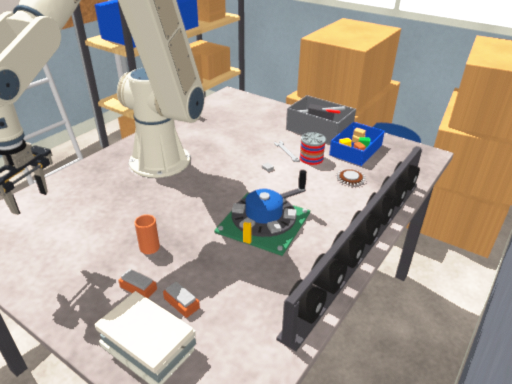

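The top view shows the stand axis near (248,185), the pointer at (285,181), the handle at (205,162) and the red segment at (233,208). In the side view the bell is at (265,205), the handle at (302,179) and the pointer at (247,232).

```bash
cat > h.py <<'E'
import numpy as np,cv2
from bench import ctrl
def ray(s,p,tool=None):
    f=s["frame"].shape[0]/2/np.tan(np.radians(s["vertical_fov"]/2))
    d=np.array([(p[0]-s["cx"])/f,(p[1]-s["cy"])/f,1.])
    R,t=s["R"],s["t"]; return -R.T@t, R.T@d
def plane(s,p,z):
    o,d=ray(s,p); return o+d*(z-o[2])/d[2]
def tri(s1,p1,s2,p2):
    o1,d1=ray(s1,p1);o2,d2=ray(s2,p2)
    k=np.linalg.lstsq(np.c_[d1,-d2],o2-o1,rcond=None)[0]
    a,b=o1+k[0]*d1,o2+k[1]*d2; return (a+b)/2,np.linalg.norm(a-b)
def blob(s,lo,hi,box,mn=8):
    x0,y0,x1,y1=box; h=cv2.cvtColor(s["frame"],cv2.COLOR_RGB2HSV)
    m=cv2.inRange(h,np.array(lo),np.array(hi)); k=np.zeros_like(m);k[y0:y1,x0:x1]=m[y0:y1,x0:x1]
    n,l,st,c=cv2.connectedComponentsWithStats(k)
    return sorted([(int(st[i,4]),c[i].round(1).tolist(),st[i,:4].tolist()) for i in range(1,n) if st[i,4]>=mn],reverse=True)
C=dict(red=((0,170,90),(6,255,255)),yellow=((18,150,120),(32,255,255)),blue=((100,120,60),(125,255,255)),black=((0,0,0),(180,255,45)),green=((60,100,40),(90,255,255)))
E
python3 - <<'E'
from h import *
T=np.load("pics/top0.npy",allow_pickle=True).item();S=np.load("pics/side0.npy",allow_pickle=True).item()
for n,s,b in(("T",T,(190,140,300,240)),("S",S,(210,160,320,255))):
    for c in C: print(n,c,blob(s,*C[c],b)[:4])
a=cv2.resize(T["frame"][140:235,190:300,::-1],None,fx=5,fy=5,interpolation=2)
b=cv2.resize(S["frame"][160:255,205:320,::-1],None,fx=5,fy=5,interpolation=2)
o=np.zeros((475,1125,3),np.uint8);o[:,:550]=a;o[:,550:]=b
cv2.imwrite("pics/c0.png",cv2.resize(o,(800,338)))
E
```

```text
T red [(123, [232.5, 207.6], [226, 201, 14, 14])]
T yellow [(53, [284.1, 180.0], [279, 176, 9, 9])]
T blue [(1110, [247.6, 184.8], [229, 165, 38, 40])]
T black [(45, [204.6, 162.6], [201, 159, 8, 8]), (39, [271.6, 175.1], [267, 172, 10, 7]), (37, [269.5, 201.1], [265, 198, 10, 7]), (35, [245.6, 212.5], [244, 208, 4, 10])]
T green [(924, [247.4, 209.8], [210, 172, 79, 56]), (312, [269.6, 158.2], [240, 148, 42, 30]), (154, [222.4, 159.9], [214, 154, 23, 14]), (8, [208.8, 159.5], [208, 158, 3, 4])]
S red []
S yellow [(180, [246.9, 232.6], [243, 222, 9, 22])]
S blue [(990, [263.7, 206.4], [245, 189, 38, 35])]
S black [(77, [302.0, 179.6], [300, 172, 5, 17]), (12, [239.1, 217.9], [236, 217, 7, 3]), (10, [259.5, 229.0], [259, 227, 2, 5]), (9, [284.2, 222.9], [282, 222, 5, 3])]
S green [(773, [280.6, 235.6], [251, 206, 59, 49]), (335, [229.8, 228.9], [215, 213, 27, 28])]
```

View pics/c0.png

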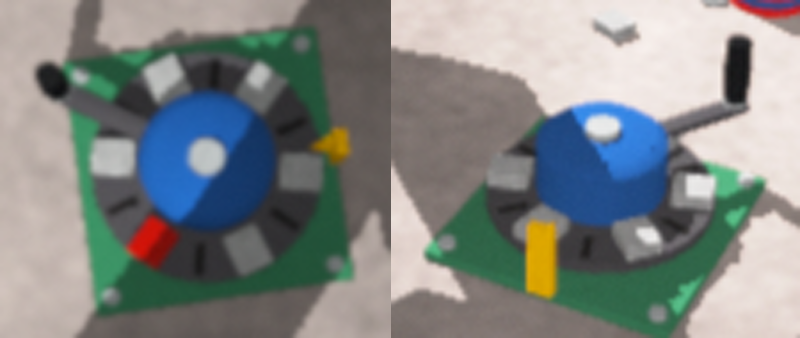

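The crops show the white bell cap at about (248.2,184.2) in the top view and (264.6,195.7) in the side view. The handle is at upper left of the stand, with the pointer nose to the right.

Run:
```python
from h import *
T=np.load("pics/top0.npy",allow_pickle=True).item();S=np.load("pics/side0.npy",allow_pickle=True).item()
W=((0,0,150),(180,60,255))
print(blob(T,*W,(240,176,256,192)),blob(S,*W,(257,189,273,201)))
b=tri(T,(248.2,184.2),S,(264.6,195.7));g=tri(T,(204.6,162.6),S,(302,180));print("bell",b,"grip",g)
ax=b[0][:2]
# green corners bolts: stand orientation from bright bolts
h=cv2.cvtColor(T["frame"],cv2.COLOR_RGB2HSV)
G=plane(T,(203.8,161.8),.162);print("griptop",G)
for nm,p,z in(("red",(232.5,207.6),.058),("ptr",(284.1,180),.083),("grip",(204.6,162.6),.145),("bolt1",(302/3.555+190,43/3.555+140),.014),("bolt2",(335/3.555+190,264/3.555+140),.014),("bolt3",(111/3.555+190,296/3.555+140),.014)):
    X=plane(T,p,z)[:2];d=X-ax;print(nm,X,np.hypot(*d)*1e3,np.degrees(np.arctan2(d[1],d[0])))
s=ctrl.sense();print(s["clock"])
```

```text
[(77, [248.0, 183.6], [244, 179, 9, 10])] [(52, [264.0, 195.6], [260, 193, 9, 7])]
bell (array([ 0.57562592, -0.07827409,  0.11601053]), np.float64(0.002807768647023837)) grip (array([0.63892681, 0.05772871, 0.12971451]), np.float64(0.000988990958127808))
griptop [0.63593724 0.05644254 0.162     ]
red [ 0.5034971  -0.02803903] 87.89840288416579 145.1442141608471
ptr [ 0.59361892 -0.19533854] 118.43915566736445 -81.2619287801837
grip [0.63657381 0.0560994 ] 147.54958886011167 65.60234501760739
bolt1 [ 0.69991475 -0.1697365 ] 154.31489189925688 -36.348831964125814
bolt2 [ 0.48529686 -0.20243569] 153.5429651964484 -126.03634450469433
bolt3 [0.45240703 0.01150016] 152.45429648549106 143.92384313561055
0.1
```

```bash
python3 -m inch '[{"wz":-0.15},{"wz":-0.15},{"wz":-0.15},{"wz":-0.15},{"wz":-0.15},{"wz":-0.15},{"wz":-0.15},{"wz":-0.15},{"wz":-0.147}]'
python3 -m inch '[{"dx":3.3,"dy":2.5},{"dx":3.3,"dy":2.5},{"dx":3.3,"dy":2.5},{"dx":3.3,"dy":2.5},{"dx":3.3,"dy":2.5},{"dx":3.3,"dy":2.5},{"dx":3.3,"dy":2.5},{"dx":3.3,"dy":2.5},{"dx":3.3,"dy":2.5},{"dx":3.3,"dy":2.5},{"dx":3.3,"dy":2.5},{"dx":3.3,"dy":2.5}]'
```

```text
schema error: expected keys dx, dy, dz, wx, wy, wz, grip
schema error: expected keys dx, dy, dz, wx, wy, wz, grip
```

```bash
python3 -m inch '[{"dx":0,"dy":0,"dz":0,"wx":0,"wy":0,"wz":-0.15,"grip":0},{"dx":0,"dy":0,"dz":0,"wx":0,"wy":0,"wz":-0.15,"grip":0},{"dx":0,"dy":0,"dz":0,"wx":0,"wy":0,"wz":-0.15,"grip":0},{"dx":0,"dy":0,"dz":0,"wx":0,"wy":0,"wz":-0.15,"grip":0},{"dx":0,"dy":0,"dz":0,"wx":0,"wy":0,"wz":-0.15,"grip":0},{"dx":0,"dy":0,"dz":0,"wx":0,"wy":0,"wz":-0.15,"grip":0},{"dx":0,"dy":0,"dz":0,"wx":0,"wy":0,"wz":-0.15,"grip":0},{"dx":0,"dy":0,"dz":0,"wx":0,"wy":0,"wz":-0.15,"grip":0},{"dx":0,"dy":0,"dz":0,"wx":0,"wy":0,"wz":-0.147,"grip":0}]'
```

```text
clock: 1.0
tcp_pos: [0.1386, -0.6091, 0.2222]
eef_rot: [-180.0, -0.0, 90.4]
wrist_force: [-0.2, -0.7, -0.4]
finger_gap: 0.0923
finger_force: 0.0
```

```bash
python3 -m inch '[{"dx":3.9,"dy":2.9,"dz":0,"wx":0,"wy":0,"wz":0,"grip":0},{"dx":3.9,"dy":2.9,"dz":0,"wx":0,"wy":0,"wz":0,"grip":0},{"dx":3.9,"dy":2.9,"dz":0,"wx":0,"wy":0,"wz":0,"grip":0},{"dx":3.9,"dy":2.9,"dz":0,"wx":0,"wy":0,"wz":0,"grip":0},{"dx":3.9,"dy":2.9,"dz":0,"wx":0,"wy":0,"wz":0,"grip":0},{"dx":3.9,"dy":2.9,"dz":0,"wx":0,"wy":0,"wz":0,"grip":0},{"dx":3.9,"dy":2.9,"dz":0,"wx":0,"wy":0,"wz":0,"grip":0},{"dx":3.9,"dy":2.9,"dz":0,"wx":0,"wy":0,"wz":0,"grip":0},{"dx":3.9,"dy":2.9,"dz":0,"wx":0,"wy":0,"wz":0,"grip":0},{"dx":3.9,"dy":2.9,"dz":0,"wx":0,"wy":0,"wz":0,"grip":0},{"dx":3.9,"dy":2.9,"dz":0,"wx":0,"wy":0,"wz":0,"grip":0},{"dx":3.9,"dy":2.9,"dz":0,"wx":0,"wy":0,"wz":0,"grip":0}]'
```

```text
clock: 2.2
tcp_pos: [0.4875, -0.1395, 0.2225]
eef_rot: [-180.0, 0.0, 90.0]
wrist_force: [0.2, -1.1, 0.5]
finger_gap: 0.0918
finger_force: 0.0
```

```bash
python3 -m inch '[{"dx":3.9,"dy":3.0,"dz":0,"wx":0,"wy":0,"wz":0,"grip":0},{"dx":3.9,"dy":3.0,"dz":0,"wx":0,"wy":0,"wz":0,"grip":0},{"dx":3.9,"dy":3.0,"dz":0,"wx":0,"wy":0,"wz":0,"grip":0},{"dx":3.9,"dy":3.0,"dz":0,"wx":0,"wy":0,"wz":0,"grip":0},{"dx":3.9,"dy":3.0,"dz":0,"wx":0,"wy":0,"wz":0,"grip":0},{"dx":0,"dy":0,"dz":0,"wx":0,"wy":0,"wz":0,"grip":0}]'
cat >> h.py <<'E'
from scipy.spatial.transform import Rotation as Ro
def wrist():
    q=ctrl.sense(); s=ctrl.snapshot("wrist"); M=np.eye(4)
    M[:3,:3]=Ro.from_euler("xyz",q["eef_rot"],degrees=True).as_matrix();M[:3,3]=q["tcp_pos"]
    M=M@np.array(s["T_tool_cam"]);s["R"]=M[:3,:3].T;s["t"]=-s["R"]@M[:3,3];return s
def pix(s,X):
    f=s["frame"].shape[0]/2/np.tan(np.radians(s["vertical_fov"]/2));c=s["R"]@X+s["t"];return c[0]/c[2]*f+s["cx"],c[1]/c[2]*f+s["cy"]
E
python3 - <<'E'
from h import *
s=wrist();cv2.imwrite("pics/w1.png",s["frame"][:,:,::-1]);np.save("pics/w1.npy",s,allow_pickle=True)
print(-s["R"].T@s["t"],s["vertical_fov"],pix(s,np.array([.637,.057,.162])),pix(s,np.array([.576,-.0785,.108])))
for c in C:print(c,blob(s,*C[c],(0,0,512,384),60)[:4])
E
```

```text
clock: 2.8
tcp_pos: [0.6394, 0.0582, 0.2219]
eef_rot: [179.9, -0.1, 90.2]
wrist_force: [0.8, 0.2, -0.3]
finger_gap: 0.0917
finger_force: 0.0
[0.63901545 0.13146824 0.38384256] 65.93088417651296 (np.float64(248.61574625559078), np.float64(211.367508399427)) (np.float64(192.57927424825775), np.float64(314.14766081690163))
red [(221, [130.5, 238.5], [118, 228, 26, 25])]
yellow [(320, [219.4, 357.7], [209, 347, 20, 21])]
blue [(3611, [204.2, 270.7], [156, 237, 94, 57]), (1886, [195.6, 336.4], [146, 325, 99, 28])]
black [(15448, [153.5, 349.1], [0, 263, 512, 121]), (6842, [476.4, 247.0], [427, 198, 85, 102]), (4405, [484.8, 127.1], [450, 78, 62, 94]), (3363, [464.0, 338.5], [408, 306, 104, 55])]
green [(3606, [157.5, 202.1], [96, 173, 149, 85]), (1944, [279.9, 222.4], [251, 167, 48, 126]), (285, [148.5, 338.5], [135, 326, 36, 25]), (148, [277.9, 329.6], [266, 325, 28, 10])]
```

View pics/w1.png

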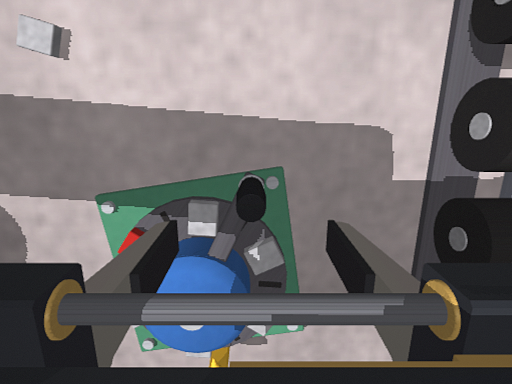

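The wrist view shows the handle top at about (251,207), midway between the open fingers (predicted (248.6,211.4)), so the handle is at about (0.639,0.059). I'll descend and grip.

```bash
python3 -m inch '[{"dx":0,"dy":0,"dz":3,"wx":0,"wy":0,"wz":0,"grip":0},{"dx":0.1,"dy":0,"dz":3,"wx":0,"wy":0,"wz":0,"grip":0},{"dx":0,"dy":0,"dz":3,"wx":0,"wy":0,"wz":0,"grip":0},{"dx":0,"dy":0,"dz":0.3,"wx":0,"wy":0,"wz":0,"grip":0},{"dx":0,"dy":0,"dz":0,"wx":0,"wy":0,"wz":0,"grip":255},{"dx":0,"dy":0,"dz":0,"wx":0,"wy":0,"wz":0,"grip":255},{"dx":0,"dy":0,"dz":0,"wx":0,"wy":0,"wz":0,"grip":255},{"dx":0,"dy":0,"dz":0,"wx":0,"wy":0,"wz":0,"grip":255},{"dx":0,"dy":0,"dz":0,"wx":0,"wy":0,"wz":0,"grip":255},{"dx":0,"dy":0,"dz":0,"wx":0,"wy":0,"wz":0,"grip":255}]' 20
```

```text
clock: 3.85
tcp_pos: [0.6369, 0.0546, 0.1301]
eef_rot: [180.0, -0.0, 90.0]
wrist_force: [-0.1, -0.4, 1.0]
finger_gap: 0.046
finger_force: 0.0
```

```bash
python3 -m inch '[{"dx":0,"dy":0,"dz":0,"wx":0,"wy":0,"wz":0,"grip":255},{"dx":0,"dy":0,"dz":0,"wx":0,"wy":0,"wz":0,"grip":255},{"dx":0,"dy":0,"dz":0,"wx":0,"wy":0,"wz":0,"grip":255},{"dx":0,"dy":0,"dz":0,"wx":0,"wy":0,"wz":0,"grip":255},{"dx":0,"dy":0,"dz":0,"wx":0,"wy":0,"wz":0,"grip":255},{"dx":0,"dy":0,"dz":0,"wx":0,"wy":0,"wz":0,"grip":255}]' 20
python3 - <<'E'
from h import *
q=ctrl.sense();print(q["tcp_pos"],q["finger_gap"],q["finger_force"],q["wrist_force"])
a=np.array([.576,-.0785]); th0=np.radians(98.8)
p=q["tcp_pos"][:2]
d=p-a;print(np.hypot(*d),np.degrees(np.arctan2(d[1],d[0])))
# arc steps of 0.06 rad, r=.15
al=np.arctan2(d[1],d[0]);r=.15
for k in range(1,23):
    A=al+.06*k;print(k,round(A-th0,2),np.round(100*r*np.array([np.sin(A)-np.sin(A-.06),np.cos(A)-np.cos(A-.06)]),2))
E
```

```text
clock: 4.45
tcp_pos: [0.6368, 0.0547, 0.1296]
eef_rot: [180.0, -0.0, 90.0]
wrist_force: [0.4, 2.1, -0.5]
finger_gap: 0.026
finger_force: 20.0
[0.63683276 0.05468469 0.12959031] 0.02602706359707754 19.999853409826756 [ 0.37066531  2.06447798 -0.53809456]
0.14641989973544398 65.45121802550658
1 -0.52 [ 0.35 -0.83]
2 -0.46 [ 0.3  -0.85]
3 -0.4 [ 0.25 -0.87]
4 -0.34 [ 0.2  -0.88]
5 -0.28 [ 0.14 -0.89]
6 -0.22 [ 0.09 -0.9 ]
7 -0.16 [ 0.03 -0.9 ]
8 -0.1 [-0.02 -0.9 ]
9 -0.04 [-0.07 -0.9 ]
10 0.02 [-0.13 -0.89]
11 0.08 [-0.18 -0.88]
12 0.14 [-0.23 -0.87]
13 0.2 [-0.28 -0.85]
14 0.26 [-0.34 -0.84]
15 0.32 [-0.38 -0.81]
16 0.38 [-0.43 -0.79]
17 0.44 [-0.48 -0.76]
18 0.5 [-0.52 -0.73]
19 0.56 [-0.57 -0.7 ]
20 0.62 [-0.61 -0.66]
21 0.68 [-0.65 -0.63]
22 0.74 [-0.68 -0.59]
```

```bash
python3 -m inch '[{"dx":0.35,"dy":-0.83,"dz":0,"wx":0,"wy":0,"wz":0,"grip":255},{"dx":0.3,"dy":-0.85,"dz":0,"wx":0,"wy":0,"wz":0,"grip":255},{"dx":0.25,"dy":-0.87,"dz":0,"wx":0,"wy":0,"wz":0,"grip":255},{"dx":0.2,"dy":-0.88,"dz":0,"wx":0,"wy":0,"wz":0,"grip":255},{"dx":0.14,"dy":-0.89,"dz":0,"wx":0,"wy":0,"wz":0,"grip":255},{"dx":0.09,"dy":-0.9,"dz":0,"wx":0,"wy":0,"wz":0,"grip":255},{"dx":0.03,"dy":-0.9,"dz":0,"wx":0,"wy":0,"wz":0,"grip":255},{"dx":-0.02,"dy":-0.9,"dz":0,"wx":0,"wy":0,"wz":0,"grip":255},{"dx":-0.07,"dy":-0.9,"dz":0,"wx":0,"wy":0,"wz":0,"grip":255},{"dx":-0.13,"dy":-0.89,"dz":0,"wx":0,"wy":0,"wz":0,"grip":255},{"dx":-0.18,"dy":-0.88,"dz":0,"wx":0,"wy":0,"wz":0,"grip":255},{"dx":-0.23,"dy":-0.87,"dz":0,"wx":0,"wy":0,"wz":0,"grip":255}]' 20
cat > look.py <<'E'
from h import *
import sys
T=ctrl.snapshot("top");S=ctrl.snapshot("side");w=wrist();q=ctrl.sense();a=np.array([.576,-.0785])
d=q["tcp_pos"][:2]-a;print("lever",np.degrees(np.arctan2(d[1],d[0]))-98.8,np.hypot(*d),"gap",q["finger_gap"])
for n,s in(("T",T),("S",S),("W",w)):
    p=pix(s,np.array([*a,.058]));r=30 if n!="W" else 190
    f=(384/2)/np.tan(np.radians(s["vertical_fov"]/2));R=int(f*.115/(s["R"]@np.array([*a,.058])+s["t"])[2])
    bx=[max(0,int(p[0]-R)),max(0,int(p[1]-R)),int(p[0]+R),int(p[1]+R)]
    for b in blob(s,*C["red"],bx,6)[:2]:
        d=plane(s,b[1],.057)[:2]-a;print(n,b,"red ang",np.degrees(np.arctan2(d[1],d[0]))%360,"r",np.hypot(*d))
if len(sys.argv)>1:
    o=np.hstack([cv2.resize(T["frame"][130:250,180:310],(400,369)),cv2.resize(w["frame"],(400,300))[np.minimum(np.arange(369),299)]])
    cv2.imwrite(f"pics/{sys.argv[1]}.png",o[:,:,::-1])
E
python3 look.py m1
```

```text
clock: 5.65
tcp_pos: [0.5306, 0.0614, 0.1296]
eef_rot: [180.0, 0.0, 90.0]
wrist_force: [3.2, -6.6, -1.6]
finger_gap: 0.0258
finger_force: 20.0
lever 9.378554111752479 0.14701581210827225 gap 0.025689541833543873
T (123, [232.7, 207.4], [226, 201, 14, 14]) red ang 145.21413647497386 r 0.08739687378414512
W (289, [235.4, 285.8], [225, 275, 24, 18]) red ang 133.706008982382 r 0.08808606509355735
```

View pics/m1.png

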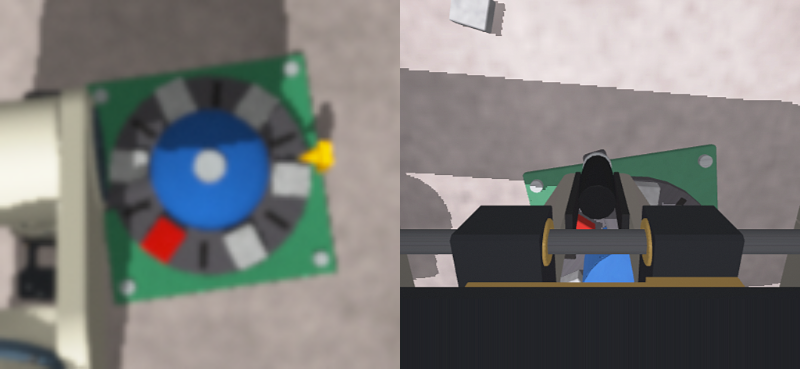

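The head stayed at 145° while the lever moved 0.75 rad anticlockwise, so that way slips and clockwise drives. The head needs about 226° clockwise. I'll wind on to +0.70.

```bash
python3 -m inch '[{"dx":-0.2,"dy":-0.85,"dz":0,"wx":0,"wy":0,"wz":0,"grip":255},{"dx":-0.3,"dy":-0.84,"dz":0,"wx":0,"wy":0,"wz":0,"grip":255},{"dx":-0.35,"dy":-0.81,"dz":0,"wx":0,"wy":0,"wz":0,"grip":255},{"dx":-0.4,"dy":-0.79,"dz":0,"wx":0,"wy":0,"wz":0,"grip":255},{"dx":-0.45,"dy":-0.76,"dz":0,"wx":0,"wy":0,"wz":0,"grip":255},{"dx":-0.52,"dy":-0.73,"dz":0,"wx":0,"wy":0,"wz":0,"grip":255},{"dx":-0.57,"dy":-0.7,"dz":0,"wx":0,"wy":0,"wz":0,"grip":255},{"dx":-0.61,"dy":-0.66,"dz":0,"wx":0,"wy":0,"wz":0,"grip":255},{"dx":-0.65,"dy":-0.63,"dz":0,"wx":0,"wy":0,"wz":0,"grip":255}]' 20; python3 look.py
python3 - <<'E'
import numpy as np
r=.149;t0=np.radians(98.8)
for k in range(24):
    A=t0+.70-.06*k;B=A-.06;print(k,round(B-t0,2),np.round(100*r*np.array([np.sin(B)-np.sin(A),np.cos(B)-np.cos(A)]),2).tolist())
E
```

```text
clock: 6.7
tcp_pos: [0.4651, 0.0203, 0.1297]
eef_rot: [179.7, 0.1, 90.0]
wrist_force: [10.8, -8.4, -12.8]
finger_gap: 0.0256
finger_force: 20.0
lever 39.59737420550336 0.1484858172737636 gap 0.025753961684617528
T (57, [235.2, 208.4], [232, 203, 8, 12]) red ang 150.98899189725452 r 0.08574071590125532
W (20, [316.4, 245.2], [311, 241, 11, 10]) red ang 131.75515279700568 r 0.08288904460942305
0 0.64 [0.66, 0.61]
1 0.58 [0.62, 0.65]
2 0.52 [0.58, 0.68]
3 0.46 [0.54, 0.72]
4 0.4 [0.49, 0.75]
5 0.34 [0.45, 0.77]
6 0.28 [0.4, 0.8]
7 0.22 [0.35, 0.82]
8 0.16 [0.3, 0.84]
9 0.1 [0.25, 0.86]
10 0.04 [0.2, 0.87]
11 -0.02 [0.15, 0.88]
12 -0.08 [0.09, 0.89]
13 -0.14 [0.04, 0.89]
14 -0.2 [-0.01, 0.89]
15 -0.26 [-0.07, 0.89]
16 -0.32 [-0.12, 0.89]
17 -0.38 [-0.17, 0.88]
18 -0.44 [-0.23, 0.86]
19 -0.5 [-0.28, 0.85]
20 -0.56 [-0.33, 0.83]
21 -0.62 [-0.38, 0.81]
22 -0.68 [-0.43, 0.79]
23 -0.74 [-0.47, 0.76]
```

```bash
python3 -m inch '[{"dx":0.5,"dy":0.8,"dz":0,"wx":0,"wy":0,"wz":0,"grip":255},{"dx":0.61,"dy":0.67,"dz":0,"wx":0,"wy":0,"wz":0,"grip":255},{"dx":0.57,"dy":0.7,"dz":0,"wx":0,"wy":0,"wz":0,"grip":255},{"dx":0.52,"dy":0.74,"dz":0,"wx":0,"wy":0,"wz":0,"grip":255},{"dx":0.48,"dy":0.77,"dz":0,"wx":0,"wy":0,"wz":0,"grip":255},{"dx":0.43,"dy":0.79,"dz":0,"wx":0,"wy":0,"wz":0,"grip":255},{"dx":0.38,"dy":0.82,"dz":0,"wx":0,"wy":0,"wz":0,"grip":255},{"dx":0.33,"dy":0.84,"dz":0,"wx":0,"wy":0,"wz":0,"grip":255},{"dx":0.28,"dy":0.86,"dz":0,"wx":0,"wy":0,"wz":0,"grip":255},{"dx":0.23,"dy":0.87,"dz":0,"wx":0,"wy":0,"wz":0,"grip":255},{"dx":0.17,"dy":0.88,"dz":0,"wx":0,"wy":0,"wz":0,"grip":255},{"dx":0.12,"dy":0.89,"dz":0,"wx":0,"wy":0,"wz":0,"grip":255}]' 20; sed -i 's/^d=q\["tcp_pos"\]\[:2\]-a/d=q["tcp_pos"][:2]-np.array([.575,-.082])/' look.py; sed -i 's/"gap",/q["tcp_pos"],q["wrist_force"].round(1),"gap",/' look.py; python3 look.py
```

```text
clock: 8.05
tcp_pos: [0.5591, 0.0673, 0.1295]
eef_rot: [-179.9, 0.1, 90.0]
wrist_force: [-2.2, -7.9, 3.1]
finger_gap: 0.0261
finger_force: 20.0
lever -3.0312741267760543 0.15014008605622506 [0.55990893 0.06737973 0.12954002] [ 1.  -6.2  1.6] gap 0.025533265213190295
T (124, [224.4, 198.3], [218, 192, 14, 14]) red ang 118.40220787174384 r 0.08834324912520013
W (326, [234.0, 282.3], [225, 267, 21, 26]) red ang 113.25832080298991 r 0.08005285285555142
```

```bash
python3 -m inch '[{"dx":0,"dy":0.9,"dz":0,"wx":0,"wy":0,"wz":0,"grip":255},{"dx":-0.03,"dy":0.9,"dz":0,"wx":0,"wy":0,"wz":0,"grip":255},{"dx":-0.06,"dy":0.9,"dz":0,"wx":0,"wy":0,"wz":0,"grip":255},{"dx":-0.1,"dy":0.9,"dz":0,"wx":0,"wy":0,"wz":0,"grip":255},{"dx":-0.15,"dy":0.89,"dz":0,"wx":0,"wy":0,"wz":0,"grip":255},{"dx":-0.2,"dy":0.88,"dz":0,"wx":0,"wy":0,"wz":0,"grip":255},{"dx":-0.25,"dy":0.86,"dz":0,"wx":0,"wy":0,"wz":0,"grip":255},{"dx":-0.31,"dy":0.85,"dz":0,"wx":0,"wy":0,"wz":0,"grip":255},{"dx":-0.36,"dy":0.83,"dz":0,"wx":0,"wy":0,"wz":0,"grip":255},{"dx":-0.41,"dy":0.81,"dz":0,"wx":0,"wy":0,"wz":0,"grip":255},{"dx":-0.4,"dy":0.7,"dz":0,"wx":0,"wy":0,"wz":0,"grip":255}]' 20;  python3 look.py
```

```text
clock: 9.3
tcp_pos: [0.655, 0.0449, 0.1296]
eef_rot: [180.0, -0.0, 90.0]
wrist_force: [-2.2, 4.0, 2.8]
finger_gap: 0.0256
finger_force: 20.0
lever -41.10836393374148 0.14995379901812153 [0.65514667 0.04473852 0.12960245] [ 2.1  4.6 -0.5] gap 0.025894602780354676
T (56, [224.2, 181.3], [222, 176, 6, 12]) red ang 79.64822287485734 r 0.08068710870655799
S (16, [285.7, 201.4], [284, 200, 5, 5]) red ang 68.24172962814912 r 0.0908514858848141
W (1675, [177.7, 238.1], [157, 215, 46, 48]) red ang 80.03846152496294 r 0.09480228733101422
```

Run:
```python
import numpy as np
r=.15;t0=np.radians(98.8)
def tab(a,b,n):
    A=t0+np.linspace(a,b,n+1);print(a,b);print(np.round(100*r*np.c_[np.diff(np.sin(A)),np.diff(np.cos(A))],2).tolist())
tab(-.717,.683,14);tab(.683,-.717,18)
```

```text
-0.717 0.683
[[0.74, -1.31], [0.6, -1.37], [0.46, -1.43], [0.32, -1.47], [0.17, -1.49], [0.02, -1.5], [-0.13, -1.49], [-0.28, -1.47], [-0.42, -1.44], [-0.57, -1.39], [-0.7, -1.33], [-0.83, -1.25], [-0.95, -1.16], [-1.06, -1.06]]
0.683 -0.717
[[0.83, 0.81], [0.77, 0.88], [0.7, 0.93], [0.62, 0.99], [0.55, 1.03], [0.46, 1.07], [0.38, 1.1], [0.29, 1.13], [0.2, 1.15], [0.11, 1.16], [0.02, 1.17], [-0.07, 1.16], [-0.16, 1.16], [-0.25, 1.14], [-0.33, 1.12], [-0.42, 1.09], [-0.5, 1.05], [-0.58, 1.01]]
```

```bash
python3 -m inch '[{"dx":0.74,"dy":-1.31,"dz":0,"wx":0,"wy":0,"wz":0,"grip":255},{"dx":0.6,"dy":-1.37,"dz":0,"wx":0,"wy":0,"wz":0,"grip":255},{"dx":0.46,"dy":-1.43,"dz":0,"wx":0,"wy":0,"wz":0,"grip":255},{"dx":0.32,"dy":-1.47,"dz":0,"wx":0,"wy":0,"wz":0,"grip":255},{"dx":0.17,"dy":-1.49,"dz":0,"wx":0,"wy":0,"wz":0,"grip":255},{"dx":0.02,"dy":-1.5,"dz":0,"wx":0,"wy":0,"wz":0,"grip":255},{"dx":-0.13,"dy":-1.49,"dz":0,"wx":0,"wy":0,"wz":0,"grip":255},{"dx":-0.28,"dy":-1.47,"dz":0,"wx":0,"wy":0,"wz":0,"grip":255},{"dx":-0.42,"dy":-1.44,"dz":0,"wx":0,"wy":0,"wz":0,"grip":255},{"dx":-0.57,"dy":-1.39,"dz":0,"wx":0,"wy":0,"wz":0,"grip":255}]' 20;python3 -m inch '[{"dx":-0.7,"dy":-1.33,"dz":0,"wx":0,"wy":0,"wz":0,"grip":255},{"dx":-0.83,"dy":-1.25,"dz":0,"wx":0,"wy":0,"wz":0,"grip":255},{"dx":-0.95,"dy":-1.16,"dz":0,"wx":0,"wy":0,"wz":0,"grip":255},{"dx":-1.0,"dy":-1.0,"dz":0,"wx":0,"wy":0,"wz":0,"grip":255},{"dx":0,"dy":0,"dz":0,"wx":0,"wy":0,"wz":0,"grip":255}]' 20; python3 look.py
```

```text
clock: 10.45
tcp_pos: [0.5098, 0.053, 0.1296]
eef_rot: [179.9, 0.1, 90.1]
wrist_force: [3.8, -5.0, -2.3]
finger_gap: 0.0257
finger_force: 20.0
clock: 10.95
tcp_pos: [0.4626, 0.0172, 0.1297]
eef_rot: [179.9, 0.1, 90.0]
wrist_force: [4.4, -4.7, -7.5]
finger_gap: 0.0259
finger_force: 20.0
lever 39.421212560394096 0.14992138595319582 [0.46320022 0.01788609 0.12962161] [ 4.3 -5.6 -5.2] gap 0.0256738850097426
T (92, [221.6, 179.8], [216, 175, 12, 11]) red ang 77.57187947551263 r 0.0901913672453032
S (30, [285.4, 199.9], [283, 196, 6, 9]) red ang 72.81536306900337 r 0.095407248277959
W (2151, [402.2, 210.9], [375, 185, 57, 53]) red ang 81.99002616861111 r 0.09188404196647731
```

```bash
python3 -m inch '[{"dx":0.83,"dy":0.81,"dz":0,"wx":0,"wy":0,"wz":0,"grip":255},{"dx":0.77,"dy":0.88,"dz":0,"wx":0,"wy":0,"wz":0,"grip":255},{"dx":0.7,"dy":0.93,"dz":0,"wx":0,"wy":0,"wz":0,"grip":255},{"dx":0.62,"dy":0.99,"dz":0,"wx":0,"wy":0,"wz":0,"grip":255},{"dx":0.55,"dy":1.03,"dz":0,"wx":0,"wy":0,"wz":0,"grip":255},{"dx":0.46,"dy":1.07,"dz":0,"wx":0,"wy":0,"wz":0,"grip":255},{"dx":0.38,"dy":1.1,"dz":0,"wx":0,"wy":0,"wz":0,"grip":255},{"dx":0.29,"dy":1.13,"dz":0,"wx":0,"wy":0,"wz":0,"grip":255},{"dx":0.2,"dy":1.15,"dz":0,"wx":0,"wy":0,"wz":0,"grip":255}]' 20;python3 -m inch '[{"dx":0.11,"dy":1.16,"dz":0,"wx":0,"wy":0,"wz":0,"grip":255},{"dx":0.02,"dy":1.17,"dz":0,"wx":0,"wy":0,"wz":0,"grip":255},{"dx":-0.07,"dy":1.16,"dz":0,"wx":0,"wy":0,"wz":0,"grip":255},{"dx":-0.16,"dy":1.16,"dz":0,"wx":0,"wy":0,"wz":0,"grip":255},{"dx":-0.25,"dy":1.14,"dz":0,"wx":0,"wy":0,"wz":0,"grip":255},{"dx":-0.33,"dy":1.12,"dz":0,"wx":0,"wy":0,"wz":0,"grip":255},{"dx":-0.42,"dy":1.09,"dz":0,"wx":0,"wy":0,"wz":0,"grip":255},{"dx":-0.5,"dy":1.05,"dz":0,"wx":0,"wy":0,"wz":0,"grip":255},{"dx":-0.5,"dy":0.85,"dz":0,"wx":0,"wy":0,"wz":0,"grip":255},{"dx":0,"dy":0,"dz":0,"wx":0,"wy":0,"wz":0,"grip":255}]' 20; python3 look.py
```

```text
clock: 12.0
tcp_pos: [0.5532, 0.0665, 0.1295]
eef_rot: [-179.9, 0.1, 90.0]
wrist_force: [-3.0, -4.7, 3.0]
finger_gap: 0.0256
finger_force: 20.0
clock: 13.0
tcp_pos: [0.6543, 0.0455, 0.1296]
eef_rot: [179.9, 0.0, 90.0]
wrist_force: [-2.6, -2.1, 3.4]
finger_gap: 0.0258
finger_force: 20.0
lever -40.13653457087862 0.15014593771375614 [0.65308547 0.04624376 0.12958068] [-0.8 -1.4  0.9] gap 0.0257356306652119
T (106, [242.4, 159.3], [237, 154, 12, 12]) red ang 12.678825635476043 r 0.09132809480439925
S (117, [288.3, 217.0], [282, 212, 14, 11]) red ang 10.7785678212139 r 0.08809170180596394
W (150, [264.1, 290.1], [240, 286, 39, 7]) red ang 26.673824296743945 r 0.0990615115146188
W (105, [255.8, 327.1], [243, 325, 34, 6]) red ang 3.6969284087025267 r 0.08136896953894289
```

```bash
python3 -m inch '[{"dx":0.74,"dy":-1.31,"dz":0,"wx":0,"wy":0,"wz":0,"grip":255},{"dx":0.6,"dy":-1.37,"dz":0,"wx":0,"wy":0,"wz":0,"grip":255},{"dx":0.46,"dy":-1.43,"dz":0,"wx":0,"wy":0,"wz":0,"grip":255},{"dx":0.32,"dy":-1.47,"dz":0,"wx":0,"wy":0,"wz":0,"grip":255},{"dx":0.17,"dy":-1.49,"dz":0,"wx":0,"wy":0,"wz":0,"grip":255},{"dx":0.02,"dy":-1.5,"dz":0,"wx":0,"wy":0,"wz":0,"grip":255},{"dx":-0.13,"dy":-1.49,"dz":0,"wx":0,"wy":0,"wz":0,"grip":255},{"dx":-0.28,"dy":-1.47,"dz":0,"wx":0,"wy":0,"wz":0,"grip":255},{"dx":-0.42,"dy":-1.44,"dz":0,"wx":0,"wy":0,"wz":0,"grip":255},{"dx":-0.57,"dy":-1.39,"dz":0,"wx":0,"wy":0,"wz":0,"grip":255}]' 20;python3 -m inch '[{"dx":-0.7,"dy":-1.33,"dz":0,"wx":0,"wy":0,"wz":0,"grip":255},{"dx":-0.83,"dy":-1.25,"dz":0,"wx":0,"wy":0,"wz":0,"grip":255},{"dx":-0.95,"dy":-1.16,"dz":0,"wx":0,"wy":0,"wz":0,"grip":255},{"dx":-1.0,"dy":-0.95,"dz":0,"wx":0,"wy":0,"wz":0,"grip":255},{"dx":0,"dy":0,"dz":0,"wx":0,"wy":0,"wz":0,"grip":255}]' 20; python3 look.py
```

```text
clock: 14.15
tcp_pos: [0.5095, 0.0535, 0.1297]
eef_rot: [179.8, 0.2, 90.1]
wrist_force: [10.3, -18.8, -7.5]
finger_gap: 0.0259
finger_force: 20.0
clock: 14.65
tcp_pos: [0.4636, 0.0188, 0.1298]
eef_rot: [179.6, 0.2, 90.1]
wrist_force: [12.6, -11.4, -14.4]
finger_gap: 0.0258
finger_force: 20.0
lever 38.70085644880116 0.15019574529862872 [0.46426256 0.01946912 0.12973777] [ 11.8 -12.9 -13.8] gap 0.02572357686768834
T (94, [242.5, 159.7], [238, 155, 11, 11]) red ang 12.64899544831506 r 0.08993666350446257
S (114, [288.3, 217.2], [282, 212, 14, 11]) red ang 10.141493387813952 r 0.08847742074676666
W (1256, [470.2, 275.7], [438, 260, 54, 33]) red ang 20.57661283598846 r 0.08937227823683275
```

```bash
python3 -m inch '[{"dx":0.83,"dy":0.81,"dz":0,"wx":0,"wy":0,"wz":0,"grip":255},{"dx":0.77,"dy":0.88,"dz":0,"wx":0,"wy":0,"wz":0,"grip":255},{"dx":0.7,"dy":0.93,"dz":0,"wx":0,"wy":0,"wz":0,"grip":255},{"dx":0.62,"dy":0.99,"dz":0,"wx":0,"wy":0,"wz":0,"grip":255},{"dx":0.55,"dy":1.03,"dz":0,"wx":0,"wy":0,"wz":0,"grip":255},{"dx":0.46,"dy":1.07,"dz":0,"wx":0,"wy":0,"wz":0,"grip":255},{"dx":0.38,"dy":1.1,"dz":0,"wx":0,"wy":0,"wz":0,"grip":255},{"dx":0.29,"dy":1.13,"dz":0,"wx":0,"wy":0,"wz":0,"grip":255},{"dx":0.2,"dy":1.15,"dz":0,"wx":0,"wy":0,"wz":0,"grip":255}]' 20;python3 -m inch '[{"dx":0.11,"dy":1.16,"dz":0,"wx":0,"wy":0,"wz":0,"grip":255},{"dx":0.02,"dy":1.17,"dz":0,"wx":0,"wy":0,"wz":0,"grip":255},{"dx":-0.07,"dy":1.16,"dz":0,"wx":0,"wy":0,"wz":0,"grip":255},{"dx":-0.16,"dy":1.16,"dz":0,"wx":0,"wy":0,"wz":0,"grip":255},{"dx":-0.25,"dy":1.14,"dz":0,"wx":0,"wy":0,"wz":0,"grip":255},{"dx":-0.33,"dy":1.12,"dz":0,"wx":0,"wy":0,"wz":0,"grip":255},{"dx":-0.42,"dy":1.09,"dz":0,"wx":0,"wy":0,"wz":0,"grip":255},{"dx":-0.5,"dy":1.05,"dz":0,"wx":0,"wy":0,"wz":0,"grip":255},{"dx":-0.5,"dy":0.85,"dz":0,"wx":0,"wy":0,"wz":0,"grip":255},{"dx":0,"dy":0,"dz":0,"wx":0,"wy":0,"wz":0,"grip":255}]' 20; python3 look.py
```

```text
clock: 15.7
tcp_pos: [0.5524, 0.0667, 0.1295]
eef_rot: [-180.0, 0.2, 90.1]
wrist_force: [-0.5, -16.2, 2.4]
finger_gap: 0.0257
finger_force: 20.0
clock: 16.7
tcp_pos: [0.6514, 0.0474, 0.1295]
eef_rot: [-180.0, 0.0, 90.0]
wrist_force: [-3.1, -2.9, 3.6]
finger_gap: 0.0262
finger_force: 20.0
lever -39.154068592233656 0.15027273337375885 [0.65093915 0.04767321 0.12952673] [-3.3 -4.8  2.4] gap 0.0261695452207505
T (114, [269.8, 170.3], [263, 164, 14, 14]) red ang 306.58424071923594 r 0.08910929378905559
S (107, [264.3, 228.0], [259, 223, 11, 11]) red ang 305.3416284364835 r 0.0936593200129452
```

```bash
python3 -m inch '[{"dx":0.55,"dy":-1.33,"dz":0,"wx":0,"wy":0,"wz":0,"grip":255},{"dx":0.55,"dy":-1.38,"dz":0,"wx":0,"wy":0,"wz":0,"grip":255},{"dx":0.42,"dy":-1.43,"dz":0,"wx":0,"wy":0,"wz":0,"grip":255},{"dx":0.26,"dy":-1.47,"dz":0,"wx":0,"wy":0,"wz":0,"grip":255},{"dx":0.11,"dy":-1.49,"dz":0,"wx":0,"wy":0,"wz":0,"grip":255},{"dx":-0.03,"dy":-1.5,"dz":0,"wx":0,"wy":0,"wz":0,"grip":255},{"dx":-0.17,"dy":-1.49,"dz":0,"wx":0,"wy":0,"wz":0,"grip":255},{"dx":-0.3,"dy":-1.46,"dz":0,"wx":0,"wy":0,"wz":0,"grip":255},{"dx":0,"dy":0,"dz":0,"wx":0,"wy":0,"wz":0,"grip":255}]' 20; python3 look.py
python3 - <<'E'
import numpy as np
r=.15;t0=np.radians(98.8)
A=t0+np.linspace(.12,-.54,12);print(np.round(100*r*np.c_[np.diff(np.sin(A)),np.diff(np.cos(A))],2).tolist())
E
```

```text
clock: 17.75
tcp_pos: [0.5346, 0.0622, 0.1296]
eef_rot: [-180.0, -0.0, 90.0]
wrist_force: [-1.8, 3.2, -4.5]
finger_gap: 0.0258
finger_force: 20.0
lever 6.096601444161735 0.14964696638441696 [0.53652944 0.06261753 0.12958143] [-2.8  6.  -0.5] gap 0.025944773945759378
T (114, [269.8, 170.3], [263, 164, 14, 14]) red ang 306.58424071923594 r 0.08910929378905559
S (108, [264.3, 228.0], [259, 223, 11, 11]) red ang 305.3416284364835 r 0.0936593200129452
[[0.22, 0.87], [0.16, 0.88], [0.11, 0.89], [0.06, 0.9], [0.0, 0.9], [-0.05, 0.9], [-0.1, 0.89], [-0.16, 0.89], [-0.21, 0.87], [-0.26, 0.86], [-0.31, 0.84]]
```

```bash
python3 -m inch '[{"dx":0.22,"dy":0.87,"dz":0,"wx":0,"wy":0,"wz":0,"grip":255},{"dx":0.16,"dy":0.88,"dz":0,"wx":0,"wy":0,"wz":0,"grip":255},{"dx":0.11,"dy":0.89,"dz":0,"wx":0,"wy":0,"wz":0,"grip":255},{"dx":0.06,"dy":0.9,"dz":0,"wx":0,"wy":0,"wz":0,"grip":255},{"dx":0,"dy":0.9,"dz":0,"wx":0,"wy":0,"wz":0,"grip":255},{"dx":-0.05,"dy":0.9,"dz":0,"wx":0,"wy":0,"wz":0,"grip":255},{"dx":-0.1,"dy":0.89,"dz":0,"wx":0,"wy":0,"wz":0,"grip":255},{"dx":-0.16,"dy":0.89,"dz":0,"wx":0,"wy":0,"wz":0,"grip":255},{"dx":-0.21,"dy":0.87,"dz":0,"wx":0,"wy":0,"wz":0,"grip":255},{"dx":-0.13,"dy":0.43,"dz":0,"wx":0,"wy":0,"wz":0,"grip":255},{"dx":0,"dy":0,"dz":0,"wx":0,"wy":0,"wz":0,"grip":255},{"dx":0,"dy":0,"dz":0,"wx":0,"wy":0,"wz":0,"grip":255}]' 20; python3 look.py
```

```text
clock: 19.1
tcp_pos: [0.6212, 0.0606, 0.1296]
eef_rot: [180.0, -0.0, 90.0]
wrist_force: [0.3, 5.8, -1.2]
finger_gap: 0.0258
finger_force: 20.0
lever -26.661074510551998 0.1498912395275313 [0.62097315 0.06066693 0.12959993] [-0.2  5.2 -1.3] gap 0.026230114788058374
T (118, [272.0, 174.2], [266, 168, 13, 14]) red ang 296.92690795890263 r 0.08854687066377252
S (109, [259.5, 227.7], [254, 223, 12, 11]) red ang 295.9206781589907 r 0.09362069932693981
```

Run:
```python
import numpy as np
r=.15;t0=np.radians(98.8)
A=t0+np.linspace(-.465,.335,9);print(np.round(100*r*np.c_[np.diff(np.sin(A)),np.diff(np.cos(A))],2).tolist())
A=t0+np.linspace(.335,-.465,14);print(np.round(100*r*np.c_[np.diff(np.sin(A)),np.diff(np.cos(A))],2).tolist())
```

```text
[[0.39, -1.45], [0.24, -1.48], [0.09, -1.5], [-0.06, -1.5], [-0.21, -1.48], [-0.35, -1.46], [-0.5, -1.41], [-0.64, -1.36]]
[[0.41, 0.83], [0.36, 0.85], [0.3, 0.87], [0.25, 0.89], [0.19, 0.9], [0.14, 0.91], [0.08, 0.92], [0.02, 0.92], [-0.03, 0.92], [-0.09, 0.92], [-0.14, 0.91], [-0.2, 0.9], [-0.26, 0.89]]
```

```bash
python3 -m inch '[{"dx":0.45,"dy":-1.45,"dz":0,"wx":0,"wy":0,"wz":0,"grip":255},{"dx":0.26,"dy":-1.48,"dz":0,"wx":0,"wy":0,"wz":0,"grip":255},{"dx":0.09,"dy":-1.5,"dz":0,"wx":0,"wy":0,"wz":0,"grip":255},{"dx":-0.06,"dy":-1.5,"dz":0,"wx":0,"wy":0,"wz":0,"grip":255},{"dx":-0.21,"dy":-1.48,"dz":0,"wx":0,"wy":0,"wz":0,"grip":255},{"dx":-0.35,"dy":-1.46,"dz":0,"wx":0,"wy":0,"wz":0,"grip":255},{"dx":-0.5,"dy":-1.41,"dz":0,"wx":0,"wy":0,"wz":0,"grip":255},{"dx":-0.64,"dy":-1.36,"dz":0,"wx":0,"wy":0,"wz":0,"grip":255},{"dx":0,"dy":0,"dz":0,"wx":0,"wy":0,"wz":0,"grip":255},{"dx":0,"dy":0,"dz":0,"wx":0,"wy":0,"wz":0,"grip":255}]' 20; python3 look.py
python3 -m inch '[{"dx":0.41,"dy":0.83,"dz":0,"wx":0,"wy":0,"wz":0,"grip":255},{"dx":0.36,"dy":0.85,"dz":0,"wx":0,"wy":0,"wz":0,"grip":255},{"dx":0.3,"dy":0.87,"dz":0,"wx":0,"wy":0,"wz":0,"grip":255},{"dx":0.25,"dy":0.89,"dz":0,"wx":0,"wy":0,"wz":0,"grip":255},{"dx":0.19,"dy":0.9,"dz":0,"wx":0,"wy":0,"wz":0,"grip":255},{"dx":0.14,"dy":0.91,"dz":0,"wx":0,"wy":0,"wz":0,"grip":255},{"dx":0,"dy":0,"dz":0,"wx":0,"wy":0,"wz":0,"grip":255},{"dx":0,"dy":0,"dz":0,"wx":0,"wy":0,"wz":0,"grip":255}]' 20; python3 look.py
```

```text
clock: 20.25
tcp_pos: [0.5041, 0.05, 0.1296]
eef_rot: [-180.0, 0.0, 90.0]
wrist_force: [0.2, -3.1, -1.4]
finger_gap: 0.0258
finger_force: 20.0
lever 19.083723731614867 0.1499154516874083 [0.50488773 0.05051005 0.12958628] [ 0.4 -2.2 -1.5] gap 0.025514751968691966
T (116, [272.1, 174.3], [266, 168, 13, 14]) red ang 296.6381379974151 r 0.08869586745291608
S (108, [259.5, 227.7], [254, 223, 12, 11]) red ang 295.9206781589907 r 0.09362069932693981
clock: 21.2
tcp_pos: [0.5584, 0.0672, 0.1296]
eef_rot: [179.9, 0.0, 90.0]
wrist_force: [1.4, -6.2, -0.1]
finger_gap: 0.0258
finger_force: 20.0
lever -2.3769131064917843 0.15011479798520433 [0.55820675 0.06717252 0.12960001] [ 2.3 -6.4  0.8] gap 0.02570379257334227
T (120, [272.0, 174.3], [266, 168, 13, 14]) red ang 296.73248282063935 r 0.08839717641861967
S (110, [259.6, 227.6], [254, 223, 12, 11]) red ang 296.06684193331006 r 0.09307641075635419
```

```bash
python3 -m inch '[{"dx":0.04,"dy":0.92,"dz":0,"wx":0,"wy":0,"wz":0,"grip":255},{"dx":0.0,"dy":0.92,"dz":0,"wx":0,"wy":0,"wz":0,"grip":255},{"dx":-0.04,"dy":0.92,"dz":0,"wx":0,"wy":0,"wz":0,"grip":255},{"dx":-0.09,"dy":0.92,"dz":0,"wx":0,"wy":0,"wz":0,"grip":255},{"dx":0,"dy":0,"dz":0,"wx":0,"wy":0,"wz":0,"grip":255},{"dx":0,"dy":0,"dz":0,"wx":0,"wy":0,"wz":0,"grip":255}]' 20; python3 look.py
```

```text
clock: 21.95
tcp_pos: [0.5946, 0.0667, 0.1296]
eef_rot: [179.9, -0.0, 90.0]
wrist_force: [0.6, -0.1, 1.4]
finger_gap: 0.0258
finger_force: 20.0
lever -16.041211821451682 0.14992928065821282 [0.59389811 0.06673349 0.12958554] [-0.   1.4 -0.5] gap 0.025768091622139108
T (107, [273.1, 179.7], [268, 174, 12, 13]) red ang 284.7122805344526 r 0.08550696452118156
S (80, [255.2, 226.2], [251, 221, 10, 12]) red ang 286.47371682317055 r 0.08990440750809922
```

```bash
cat > fine.py <<'E'
from h import *
import sys
rs=[]
for i in range(4):
    s=ctrl.snapshot("top");h=cv2.cvtColor(s["frame"],cv2.COLOR_RGB2HSV)
    # soft redness weights: antialiased edges count in part
    R,G,B=[s["frame"][:,:,k].astype(float) for k in range(3)]
    w=np.clip((R-np.maximum(G,B))/120,0,1); ys,xs=np.where(w>.12)
    a=np.array([.576,-.0788]);acc=[]
    for x,y in zip(xs,ys):
        d=plane(s,(x,y),.058)[:2]-a
        r=np.hypot(*d)
        if .066<r<.094 and abs(G[y,x]-B[y,x])<45: acc.append((w[y,x],np.degrees(np.arctan2(d[1],d[0]))%360))
    acc=np.array(acc);rs.append((acc[:,0]@acc[:,1])/acc[:,0].sum())
print("red",np.mean(rs),np.std(rs),len(acc),"target 278.8")
cv2.imwrite(f"pics/{sys.argv[1]}.png",cv2.resize(s["frame"][150:220,210:300,::-1],(720,560),interpolation=cv2.INTER_CUBIC))
E
python3 fine.py f1
```

```text
red 283.7691720970869 0.01457042546649579 106 target 278.8
```

View pics/f1.png

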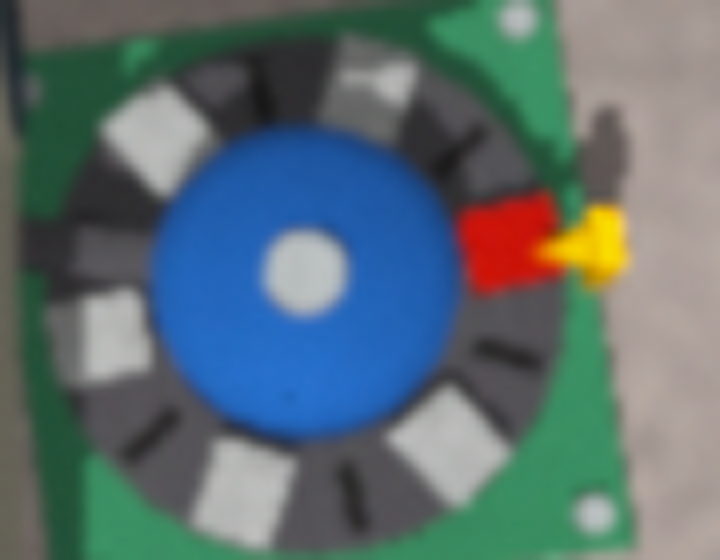

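The crop shows the red segment at about (512,243), just anticlockwise of the nose tip at (540,248). It has about 5° to go, so I'll advance 4°.

```bash
python3 -m inch '[{"dx":-0.07,"dy":0.4,"dz":0,"wx":0,"wy":0,"wz":0,"grip":255},{"dx":-0.09,"dy":0.4,"dz":0,"wx":0,"wy":0,"wz":0,"grip":255},{"dx":-0.07,"dy":0.25,"dz":0,"wx":0,"wy":0,"wz":0,"grip":255},{"dx":0,"dy":0,"dz":0,"wx":0,"wy":0,"wz":0,"grip":255},{"dx":0,"dy":0,"dz":0,"wx":0,"wy":0,"wz":0,"grip":255}]' 20; python3 look.py|head -1
cat > seg.py <<'E'
from h import *
s=ctrl.snapshot("top");a=np.array([.576,-.0788])
g=cv2.cvtColor(s["frame"],cv2.COLOR_RGB2HSV);sc=8
big=cv2.resize(s["frame"][150:222,205:300],None,fx=sc,fy=sc,interpolation=cv2.INTER_CUBIC)
H=cv2.cvtColor(big,cv2.COLOR_RGB2HSV)
def run(m,z,rm,rM,tag):
    cs,_=cv2.findContours(m,cv2.RETR_EXTERNAL,cv2.CHAIN_APPROX_NONE)
    for c in cs:
        if cv2.contourArea(c)<600:continue
        pts=np.array([plane(s,((p[0]+.5)/sc-.5+205,(p[1]+.5)/sc-.5+150),z)[:2] for p in c[:,0]])
        (x,y),wh,an=cv2.minAreaRect((pts*1e3).astype(np.float32)); d=np.array([x,y])/1e3-a;r=np.hypot(*d)
        if rm<r<rM: print(tag,np.round([x,y],1),"r",round(r*1e3,1),"ang",round(np.degrees(np.arctan2(d[1],d[0]))%360,2),np.round(wh,1),round(an,1))
run(cv2.inRange(H,(0,0,150),(180,50,255)),.058,.07,.1,"grey")
run(cv2.inRange(H,(0,0,150),(180,50,255)),.014,.14,.17,"bolt")
run(cv2.inRange(H,(0,0,150),(180,50,255)),.108,-1,.03,"cap")
run(cv2.inRange(H,(0,170,150),(8,255,255)),.058,.07,.1,"red")
run(cv2.inRange(H,(18,150,120),(32,255,255)),.08,.09,.14,"yel")
E
python3 seg.py; python3 fine.py f2
```

```text
clock: 22.8
tcp_pos: [0.6047, 0.0648, 0.1296]
eef_rot: [180.0, -0.1, 90.0]
wrist_force: [-0.2, 6.2, 0.7]
finger_gap: 0.0255
finger_force: 20.0
lever -20.22012397136399 0.14979167416775466 [0.604659   0.06482605 0.12958291] [-1.   6.1  0.2] gap 0.02574758698780879
grey [492.3 -48.2] r 89.1 ang 159.95 [32.8 39.3] 69.8
grey [ 508.9 -135.2] r 87.6 ang 220.02 [39.7 32.4] 41.0
grey [560.3   4.1] r 84.4 ang 100.7 [33.2 28.4] 9.6
grey [643.9 -18.4] r 90.9 ang 41.64 [35.6 31.8] 45.4
grey [ 668.  -110.5] r 97.3 ang 340.98 [30.8 20.4] 64.2
bolt [ 486.8 -201. ] r 151.3 ang 233.88 [14.5 15.4] 0.6
bolt [ 701.1 -167.5] r 153.4 ang 324.66 [15.4 14.7] 0.7
bolt [589.7  63.7] r 143.2 ang 84.52 [232.8  14.9] 1.3
cap [577.5 -77.8] r 1.8 ang 32.53 [30.4 28.6] 0.7
red [ 592.3 -163.7] r 86.4 ang 280.86 [34.8 38.6] 9.6
yel [ 594.2 -195.9] r 118.5 ang 278.82 [28.9 32.3] 48.8
red 281.027945011435 0.003733372751429405 106 target 278.8
```

```bash
python3 -m inch '[{"dx":-0.04,"dy":0.2,"dz":0,"wx":0,"wy":0,"wz":0,"grip":255},{"dx":-0.03,"dy":0.12,"dz":0,"wx":0,"wy":0,"wz":0,"grip":255},{"dx":0,"dy":0,"dz":0,"wx":0,"wy":0,"wz":0,"grip":255},{"dx":0,"dy":0,"dz":0,"wx":0,"wy":0,"wz":0,"grip":255}]' 20; python3 look.py|head -1; python3 seg.py; python3 fine.py f3
```

```text
clock: 23.6
tcp_pos: [0.6077, 0.0642, 0.1296]
eef_rot: [-180.0, -0.1, 90.0]
wrist_force: [-0.7, 6.2, 0.7]
finger_gap: 0.0258
finger_force: 20.0
lever -21.412123135922457 0.14982594757353554 [0.60771446 0.06421073 0.12960263] [-0.8  6.2  0.7] gap 0.02598713687189715
grey [492.8 -46.7] r 89.2 ang 158.88 [32.8 39.6] 69.4
grey [ 508.  -133.9] r 87.5 ang 218.97 [39.2 32.1] 39.8
grey [561.4   3.4] r 83.5 ang 100.05 [32.8 26.8] 1.0
grey [645. -20.] r 90.6 ang 40.41 [35.3 31.8] 41.3
grey [ 667.3 -112.5] r 97.3 ang 339.72 [31.1 20.2] 60.5
bolt [ 487.  -201.3] r 151.4 ang 233.98 [14.7 15.5] 11.5
bolt [ 701.1 -167.5] r 153.4 ang 324.66 [15.4 14.7] 0.7
bolt [592.9  63.4] r 143.2 ang 83.24 [226.5  15.7] 1.3
cap [577.5 -77.8] r 1.8 ang 32.52 [30.4 28.6] 0.7
red [ 590.8 -163.9] r 86.4 ang 279.89 [35.3 38.4] 7.8
yel [ 594.3 -195.9] r 118.5 ang 278.87 [29.  32.1] 49.5
red 279.8851833166003 0.0030469710207699906 104 target 278.8
```

```bash
python3 -m inch '[{"dx":0,"dy":0,"dz":0,"wx":0,"wy":0,"wz":0,"grip":150},{"dx":0,"dy":0,"dz":0,"wx":0,"wy":0,"wz":0,"grip":100},{"dx":0,"dy":0,"dz":0,"wx":0,"wy":0,"wz":0,"grip":50},{"dx":0,"dy":0,"dz":0,"wx":0,"wy":0,"wz":0,"grip":0},{"dx":0,"dy":0,"dz":0,"wx":0,"wy":0,"wz":0,"grip":0},{"dx":0,"dy":0,"dz":0,"wx":0,"wy":0,"wz":0,"grip":0},{"dx":0,"dy":0,"dz":0,"wx":0,"wy":0,"wz":0,"grip":0},{"dx":0,"dy":0,"dz":0,"wx":0,"wy":0,"wz":0,"grip":0},{"dx":0,"dy":0,"dz":0,"wx":0,"wy":0,"wz":0,"grip":0}]'; python3 -m inch '[{"dx":0,"dy":0,"dz":-2,"wx":0,"wy":0,"wz":0,"grip":0},{"dx":0,"dy":0,"dz":-4,"wx":0,"wy":0,"wz":0,"grip":0},{"dx":0,"dy":0,"dz":-4,"wx":0,"wy":0,"wz":0,"grip":0},{"dx":0,"dy":0,"dz":-4,"wx":0,"wy":0,"wz":0,"grip":0},{"dx":-4.5,"dy":0,"dz":-2,"wx":0,"wy":0,"wz":0,"grip":0},{"dx":-4.5,"dy":0,"dz":-2,"wx":0,"wy":0,"wz":0,"grip":0},{"dx":-4.5,"dy":0,"dz":-2,"wx":0,"wy":0,"wz":0,"grip":0},{"dx":-4.5,"dy":0,"dz":0,"wx":0,"wy":0,"wz":0,"grip":0},{"dx":-4.5,"dy":0,"dz":0,"wx":0,"wy":0,"wz":0,"grip":0},{"dx":-4.5,"dy":0,"dz":0,"wx":0,"wy":0,"wz":0,"grip":0},{"dx":0,"dy":0,"dz":0,"wx":0,"wy":0,"wz":0,"grip":0}]'
python3 - <<'E'
from h import *
s=wrist();cv2.imwrite("pics/w2.png",s["frame"][:,:,::-1]);np.save("pics/w2.npy",s,allow_pickle=True)
print(pix(s,np.array([.576,-.0788,.108])),pix(s,np.array([.576,-.0788,.058])))
E
python3 seg.py
```

```text
clock: 24.9
tcp_pos: [0.6075, 0.0634, 0.1296]
eef_rot: [180.0, -0.0, 90.0]
wrist_force: [-0.3, 0.2, -0.8]
finger_gap: 0.0918
finger_force: 0.0
clock: 26.0
tcp_pos: [0.6069, -0.2116, 0.3293]
eef_rot: [-180.0, 0.1, 89.8]
wrist_force: [-0.7, 1.0, -0.0]
finger_gap: 0.0918
finger_force: 0.0
(np.float64(225.62957680940013), np.float64(61.671626935494714)) (np.float64(228.78796740226215), np.float64(67.77998606043316))
grey [493.1 -47. ] r 88.8 ang 159.01 [30.9 37.8] 70.1
grey [ 579.2 -168.9] r 90.2 ang 272.05 [159.2 241.2] 89.9
bolt [ 634.6 -220.6] r 153.5 ang 292.47 [ 9.3 56.3] 84.7
cap [577.3 -77.7] r 1.7 ang 41.63 [28.4 29.9] 79.4
yel [ 592.6 -196.6] r 119.0 ang 278.0 [26.2 29.2] 42.2
```

View pics/w2.png

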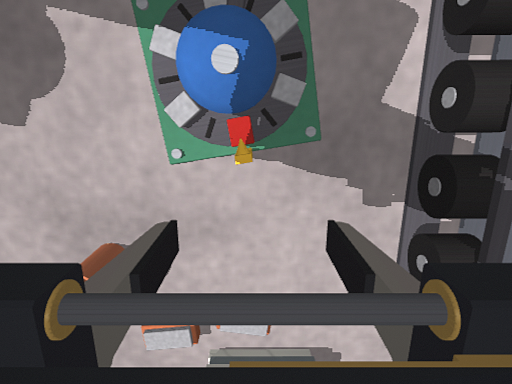

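The wrist view shows the red segment at (239,130) directly behind the pointer nose at (243,140). The gripper is clear. I'll check the angle from this view.

Run:
```python
from h import *
s=np.load("pics/w2.npy",allow_pickle=True).item()
sc=6;x0,y0=125,0
big=cv2.resize(s["frame"][0:180,x0:335],None,fx=sc,fy=sc,interpolation=cv2.INTER_CUBIC);H=cv2.cvtColor(big,cv2.COLOR_RGB2HSV)
a=np.array([.576,-.0788])
def run(m,z,tag,rm=0,rM=1):
    for c in cv2.findContours(m,0,cv2.CHAIN_APPROX_NONE)[0]:
        if cv2.contourArea(c)<1500:continue
        p=np.array([plane(s,((q[0]+.5)/sc-.5+x0,(q[1]+.5)/sc-.5+y0),z)[:2] for q in c[:,0]])
        (x,y),wh,an=cv2.minAreaRect((p*1e3).astype(np.float32));d=np.array([x,y])/1e3-a;r=np.hypot(*d)
        if rm<r<rM:print(tag,round(x,1),round(y,1),"r",round(r*1e3,1),"ang",round(np.degrees(np.arctan2(d[1],d[0]))%360,2),np.round(wh,1),round(an,1))
W=cv2.inRange(H,(0,0,165),(180,50,255))
run(W,.108,"cap",0,.03);run(W,.058,"grey",.07,.1);run(cv2.inRange(H,(0,0,140),(180,50,255)),.014,"bolt",.14,.17)
run(cv2.inRange(H,(0,170,120),(8,255,255)),.058,"red");run(cv2.inRange(H,(15,140,90),(32,255,255)),.08,"yel")
```

```text
cap 574.8 -75.2 r 3.8 ang 108.91 [31.9 32.4] 89.8
grey 507.3 -132.8 r 87.3 ang 218.17 [39.1 32.6] 39.7
grey 491.8 -45.9 r 90.4 ang 158.67 [32.6 37.1] 69.6
bolt 484.6 -200.6 r 152.3 ang 233.14 [16.1 16.7] 42.6
red 590.3 -162.9 r 85.3 ang 279.68 [33.2 39.2] 9.9
yel 594.0 -188.8 r 111.4 ang 279.28 [24.7 34.4] 6.9
```

```bash
python3 -c "
from bench import ctrl
print(ctrl.hand_in())"
```

```text
the job is handed in; nothing more can be done
None
```

The job is handed in: the ratchet turned out to drive clockwise, and I worked the lever until the red segment's middle was within about 1° of the yellow pointer by camera, then let go of the handle and moved the gripper clear (about 26 s used).

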